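Start the bake timers in order

TASK

Three batches have just gone into the oven: start their timers by gently pressing down the coloured press-tops with the fingertips, first blue, then yellow, then green, so that each stays down. Do not start the red timer, do not pick up, tip or push any timer along the bench, and leave the loaf, the roll and the steel cup where they are.

Things in the scene. Friction and masses are not known exactly. Their poses are not given: they have to be found in the camera images.
- blue_top (a point): centre of the flat upper face of the blue timer's press-top, a blue disc 44 mm across. It stands 50 mm above the bench while the timer is stopped and 38 mm when pressed right down; this point moves with it. z up.
- blue_key (a joint): how far the blue press-top is pushed down, in m: 0 = up (stopped), 0.012 = right down against its stop. The timer runs from 0.006 on. It moves at about 3 N and stays wherever it is left (no spring back).
- blue_timer: the blue timer: loose white puck 66 mm across and 34 mm high with a blue band round it and the blue press-top standing up out of its middle, about 0.3 kg, on a rubber foot. Origin: centre of its underside; z up, small display on its -x side.
- yellow_top (a point): centre of the flat upper face of the yellow timer's press-top, a yellow disc 44 mm across. It stands 50 mm above the bench while the timer is stopped and 38 mm when pressed right down; this point moves with it. z up.
- yellow_key (a joint): how far the yellow press-top is pushed down, in m: 0 = up (stopped), 0.012 = right down against its stop. The timer runs from 0.006 on. It moves at about 3 N and stays wherever it is left (no spring back).
- yellow_timer: the yellow timer: loose white puck 66 mm across and 34 mm high with a yellow band round it and the yellow press-top standing up out of its middle, about 0.3 kg, on a rubber foot. Origin: centre of its underside; z up, small display on its -x side.
- green_top (a point): centre of the flat upper face of the green timer's press-top, a green disc 44 mm across. It stands 50 mm above the bench while the timer is stopped and 38 mm when pressed right down; this point moves with it. z up.
- green_key (a joint): how far the green press-top is pushed down, in m: 0 = up (stopped), 0.012 = right down against its stop. The timer runs from 0.006 on. It moves at about 3 N and stays wherever it is left (no spring back).
- green_timer: the green timer: loose white puck 66 mm across and 34 mm high with a green band round it and the green press-top standing up out of its middle, about 0.3 kg, on a rubber foot. Origin: centre of its underside; z up, small display on its -x side.
- red_top (a point): centre of the flat upper face of the red timer's press-top, a red disc 44 mm across. It stands 50 mm above the bench while the timer is stopped and 38 mm when pressed right down; this point moves with it. z up.
- red_key (a joint): how far the red press-top is pushed down, in m: 0 = up (stopped), 0.012 = right down against its stop. The timer runs from 0.006 on. It moves at about 3 N and stays wherever it is left (no spring back).
- red_timer: the red timer: loose white puck 66 mm across and 34 mm high with a red band round it and the red press-top standing up out of its middle, about 0.3 kg, on a rubber foot. Origin: centre of its underside; z up, small display on its -x side.
- loaf: loose long brown loaf with three pale slashes across its top, 150 x 72 mm and 65 mm high, bystander. Origin: centre of its underside; x along its length.
- roll: loose round pale-brown roll, 90 mm across, 56 mm high, bystander. Origin: centre of its underside.
- cup: loose open steel measuring cup, 70 mm across, 70 mm high, bystander. Origin: centre of its underside.
Not all that is in view belongs to the job. Leave any pink, purple or turquoise look-alike of the green_timer alone.

How it is judged (in metres and radians):
On the way, in this order (a step that is already met when the one before it is completed fails the run):
1. the blue timer is started while yellow and green are still up (value of joint blue_key above 0.006 m and value of joint each of yellow_key, green_key below 0.004 m), for 0.1 s.
2. then the yellow timer is started while green is still up (value of joint each of blue_key, yellow_key above 0.006 m and value of joint green_key below 0.004 m), for 0.1 s.
3. then the green timer is started (value of joint each of blue_key, yellow_key, green_key above 0.006 m), for 0.1 s.
At the end, for the whole second after the job is handed in: The blue, yellow and green press-tops are down by more than 6 mm of their 12 mm, the red one by less than 4 mm; all four timers stand upright within 25 mm of where they were, and loaf, roll and cup within 20 mm (all of step 3 and value of joint red_key below 0.004 m and distance of each of blue_timer, yellow_timer, green_timer, red_timer from where it was at the start of the episode below 0.025 m and angle between each of blue_timer, yellow_timer, green_timer, red_timer's own z axis and vertical below 0.1 rad and distance of each of loaf, roll, cup from where it was at the start of the episode below 0.02 m); the robot touches nothing.
It fails at once if the red timer is started (its press-top pushed down more than 4 mm) (value of joint red_key above 0.004 m).
It fails at once if a timer is lifted more than 12 mm, tipped over or pushed more than 25 mm along the bench (height (world z) of any of blue_timer, yellow_timer, green_timer, red_timer above 0.012 m or distance of any of blue_timer, yellow_timer, green_timer, red_timer from where it was at the start of the episode above 0.025 m or angle between any of blue_timer, yellow_timer, green_timer, red_timer's own z axis and vertical above 0.35 rad).
It fails at once if a timer is pressed hard (more than 30 N) (contact force between the arm and blue_timer above 30 N or contact force between the arm and yellow_timer above 30 N or contact force between the arm and green_timer above 30 N or contact force between the arm and red_timer above 30 N).
It fails at once if the loaf, the roll or the cup is moved more than 20 mm (distance of any of loaf, roll, cup from where it was at the start of the episode above 0.02 m).
It also fails if it takes over 42 s, if anything falls off the work surface, if the arm or the gripper's body presses on something with over 40 N, if the wrist force passes 120 N, or if a joint passes its speed limit or range.

ROBOT

A 6-joint arm with a two-finger parallel gripper is mounted at the origin on the work surface. World frame = base frame: x ahead of the robot, y to its left, z up, the work surface at z = 0. Lengths are in m, angles in degrees, forces in N, time in s.
With the tool pointing down it reaches from about 0.3 to 0.875 m from the base axis. Payload 6.4 kg.
Tool frame: the origin (TCP) lies midway between the tips of the shut fingers; the grasp point (between the pads) lies r.grip_point_offset behind it (r.grip_point_offset is the distance from the TCP to the grasp point, in m); z points along the fingers, y is the direction in which the jaws open and shut (so a half turn about z gives the same grasp; the last joint's range is limited). The gripper opens to 88 mm and grips with 3 to 60 N. Pads are 18 mm wide; open, the fingers measure 123 mm over their backs; the gripper's body (75 mm by 187 mm) begins 45 mm behind the grasp point.
Start: joints at [-75.934, 10.359, 92.074, -0, 77.567, -11.82], TCP at [0.251, -0.517, 0.239] pointing down, gripper open.
Joint ranges: [-171.53, 171.53], [-51.25, 118.39], [17.06, 147.69], [-65.23, 245.23], [0, 150.52], [-178.68, 178.68]. Speed limits (degrees/s): [147.25, 147.25, 172.46, 180, 180, 180].

INTERFACE

Orientations are given as a 3x3 rotation matrix whose columns are the frame's x, y, z axes.
In Python, from bench import read_state, vision, r gives the robot as it stands.
- The arm moves only by the tool send_rows, never from a script. Its argument "deltas" is a list of rows, each an object with "dr": the turn, a rotation vector about the tool's x, y, z in units of 5 degrees (1.0 is 5 degrees), a list of three; "delta_pos": the shift along the tool's x, y, z in units of 30 mm (1.0 is 30 mm), a list of three; "hand": the finger opening in mm, from 0 to 88.1. A call has exactly 10 rows; each row is the pose to reach, as a shift and turn from the pose commanded when the call began, along the tool's axes at that moment; what a row does not reach only later rows make up. A row lasts 1/8 s, in which the tool goes at most 62.5 mm and 10.7 degrees, less where a joint would pass 70% of its speed; a pose out of reach is approached as far as the arm can. A call with a gripper value outside its range is refused whole. The fingers move at their own pace and stop on an object; the grip force is fixed at half the most. Time passes only in rows, so rows that repeat a pose let the fingers close, or fill a call up. It gives the time, the measured TCP pose, the force and the opening at its end, in the units of the state.
- read_state(): the state, without advancing time (a new reading comes with each control period).
- vision.read_camera(name): name is "scene" or "side" or "wrist"; returns the picture (384x512x3 uint8, red, green, blue); there is no depth.
- vision.camera_params(name): a dict with "fovy" (degrees; the focal length in pixels is half the picture's height over the tangent of half this angle, whatever the lens; pixels are square), "cx", "cy" (the principal point, pixels), "world_to_cam" (4x4, takes a point from world to camera coordinates); the wrist camera has in their place "T_tool_cam" (4x4, takes a point from camera to tool coordinates, whose origin is the TCP and whose axes are the flange's). Camera axes: x right, y down, z forward; pixel columns grow to the right and rows downward; lengths in m; the calibration is good to about 2 mm. A picture is of the moment at which its call begins: read the wrist's pose just before it. camera_params takes no time and is no camera call.
- r.hand_in(): hands the job in, once; it reports no verdict.
The state is a dict: "time_s": time; "joint_positions": joint angles; "joint_vel": joint speeds; "joint_torque": joint torques, N m; "eef_pos": TCP position; "orientation": TCP orientation; "wrist_force": force on the tool from outside, world axes, zero at the start; "torque": the same for the moment, N m; "opening": finger opening in m.
Only numpy, scipy, OpenCV 4.12 (cv2) and the standard library are available. Lean on these libraries where they do the work, as an engineer would, in place of code of your own. Each camera call takes 0.05 s, during which the arm holds its last target. There are 200 camera calls.

## Working session

There is one attempt and no reset: what is moved stays moved. The work goes in short steps, Python scripts to look and compute and a tool call to move; the robot and the scene stay as the last step left them, time stands still between calls to the robot, and variables do not carry over. Pictures are saved under pics/ and viewed, on a budget of 10 in all, crops included, one or two more only if the job needs it, and the job is handed in when it is done.

Besides the shell and the picture viewer there is one more tool, called in YAML: its name, and indented under it one key for each argument. send_rows: Moves the arm, as the interface text tells. Its arguments: {"type":"object","properties":{"deltas":{"type":"array","items":{"type":"object","properties":{"dr":{"type":"array","items":{"type":"number"}},"delta_pos":{"type":"array","items":{"type":"number"}},"hand":{"type":"number"}}}}},"required":["deltas"]}

```bash
mkdir -p pics; python3 - <<'E'
from bench import read_state, vision, r
import cv2,numpy as np
s=read_state();print(s['time_s'],s['eef_pos'],s['orientation'],s['opening'],r.grip_point_offset)
for n in('scene','side'):
    cv2.imwrite(f'pics/{n}0.png',vision.read_camera(n)[:,:,::-1]);print(n,vision.camera_params(n))
print(vision.camera_params('wrist'))
E
```

```text
0.0 [ 0.25091708 -0.51678405  0.23782015] [[ 8.99662049e-01  4.36586780e-01 -4.26415190e-04]
 [ 4.36586854e-01 -8.99660580e-01  1.66089372e-03]
 [ 3.41495304e-04 -1.68041032e-03 -9.99998530e-01]] 0.08824873499192369 0.0187
scene {'fovy': 48.85913479191117, 'cx': 250.1839656068271, 'cy': 190.13537942285296, 'world_to_cam': array([[-0.3789537 ,  0.92524106,  0.01797447,  0.15566128],
       [ 0.51515244,  0.22704833, -0.82647868, -0.25965892],
       [-0.76877308, -0.30393756, -0.562681  ,  1.39460999],
       [ 0.        ,  0.        ,  0.        ,  1.        ]])}
side {'fovy': 56.48876053976335, 'cx': 257.35656099806727, 'cy': 194.25808570698905, 'world_to_cam': array([[-0.88782336, -0.45977259, -0.01946395,  0.51148368],
       [-0.2645613 ,  0.54456286, -0.79590113,  0.15805752],
       [ 0.37653287, -0.70147021, -0.60511366,  0.79292243],
       [ 0.        ,  0.        ,  0.        ,  1.        ]])}
{'fovy': 63.26978564174144, 'cx': 255.25881445213284, 'cy': 190.48241396822985, 'T_tool_cam': array([[-8.39644945e-04, -9.61785979e-01, -2.73801068e-01,
         6.93968150e-02],
       [ 9.99999592e-01, -7.16244855e-04, -5.50656519e-04,
         6.75855043e-04],
       [ 3.33505113e-04, -2.73801419e-01,  9.61786188e-01,
        -1.46723981e-01],
       [ 0.00000000e+00,  0.00000000e+00,  0.00000000e+00,
         1.00000000e+00]])}
```

View pics/scene0.png

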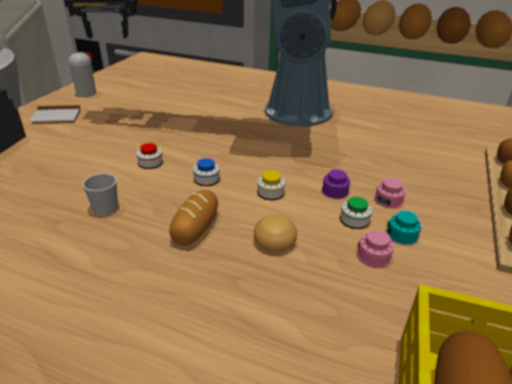

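View pics/side0.png

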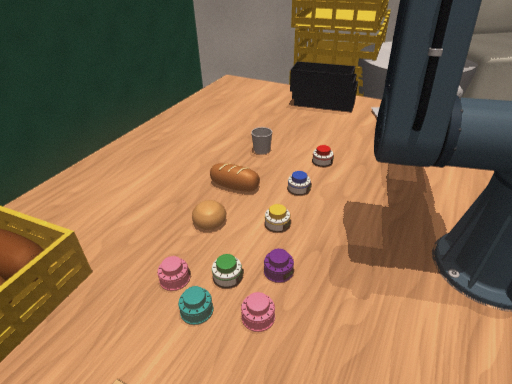

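The scene picture shows the tops at about red (148,148), blue (206,164), yellow (271,177) and green (357,204). In the side picture they are at red (323,150), blue (299,177), yellow (277,211) and green (227,262). Purple, pink and turquoise look-alikes surround green. Next I refine these by colour centroid and project to z = 0.05.

```bash
cat > h.py <<'E'
import cv2,numpy as np
from bench import read_state, vision, r
HUE={'red':(0,0.6),'blue':(110,.6),'yellow':(28,.6),'green':(65,.6)}
def ray(n,px,T=None):
    p=vision.camera_params(n);f=192/np.tan(np.radians(p['fovy']/2))
    d=np.array([(px[0]-p['cx'])/f,(px[1]-p['cy'])/f,1])
    C=np.linalg.inv(p['world_to_cam']) if T is None else T@p['T_tool_cam']
    return C[:3,3],C[:3,:3]@d
def at(n,px,z,T=None):
    o,d=ray(n,px,T);return (o+d*(z-o[2])/d[2])[:2]
def tops(img,guess,rad=11):
    h=cv2.cvtColor(img,cv2.COLOR_RGB2HSV).astype(int);out={}
    for c,(u,v) in guess.items():
        dh=abs(h[...,0]-HUE[c][0]);dh=np.minimum(dh,180-dh)
        m=((dh<10)&(h[...,1]>150)&(h[...,2]>60)).astype(np.uint8)
        k=np.zeros_like(m);cv2.circle(k,(u,v),rad,1,-1)
        _,l,st,ce=cv2.connectedComponentsWithStats(m*k)
        i=1+np.argmax(st[1:,4]);x,y,w,hh,a=st[i];out[c]=((x+w/2-.5,y+hh/2-.5),ce[i],st[i])
    return out
E
python3 - <<'E'
from h import *
G={'scene':dict(red=(148,148),blue=(206,164),yellow=(271,177),green=(357,204)),
'side':dict(red=(323,150),blue=(299,177),yellow=(277,211),green=(227,262))}
for n in G:
    im=cv2.imread(f'pics/{n}0.png')[:,:,::-1].copy()
    for c,(b,ce,st) in tops(im,G[n]).items(): print(n,c,np.round(ce,1),st,at(n,ce,.047).round(4))
B={}
for n,px in (('scene',dict(cup=(101,181),roll=(275,233),loaf=(195,217),purple=(336,176),pink1=(390,186),teal=(405,218),pink2=(375,239))),('side',dict(cup=(262,134),roll=(209,215),loaf=(235,178),purple=(279,258),pink1=(258,303),teal=(195,297),pink2=(174,266)))):
    for k,p in px.items(): B.setdefault(k,[]).append(at(n,p,{'cup':.07,'roll':.028,'loaf':.033}.get(k,.047)).round(3))
for k in B:print(k,*B[k])
E
```

```text
scene red [148.1 147.8] [140 142  17  12 156] [ 0.4817 -0.2524]
scene blue [205.5 164.3] [198 159  16  12 151] [ 0.4954 -0.082 ]
scene yellow [270.9 176.5] [262 170  19  15 221] [0.4833 0.0803]
scene green [357.2 204.2] [348 197  19  15 216] [0.5119 0.2837]Traceback (most recent call last):
  File "<stdin>", line 6, in <module>
  File "h.py", line 18, in tops
    i=1+np.argmax(st[1:,4]);x,y,w,hh,a=st[i];out[c]=((x+w/2-.5,y+hh/2-.5),ce[i],st[i])
        ~~~~~~~~~^^^^^^^^^^
    return _wrapfunc(a, 'argmax', axis=axis, out=out, **kwds)
    return bound(*args, **kwds)
ValueError: attempt to get argmax of an empty sequence
```

```bash
sed -i 's/<10)&(h\[...,1\]>150)/<14)\&(h[...,1]>120)/' h.py
python3 - <<'E'
from h import *
g=dict(red=(323,150),blue=(299,177),yellow=(277,211),green=(227,262))
im=cv2.imread('pics/side0.png')[:,:,::-1].copy()
for c,p in g.items():
    try:
        b,ce,st=tops(im,{c:p})[c]; print(c,np.round(ce,1),st,at('side',ce,.047).round(4))
    except ValueError: print(c,im[p[1]-2:p[1]+2,p[0]].tolist())
B={}
for n,px in (('scene',dict(cup=(101,181),roll=(275,233),loaf=(195,217),purple=(336,176),pink1=(390,186),teal=(405,218),pink2=(375,239))),('side',dict(cup=(262,134),roll=(209,215),loaf=(235,178),purple=(279,258),pink1=(258,303),teal=(195,297),pink2=(174,266)))):
    for k,p in px.items(): B.setdefault(k,[]).append(at(n,p,{'cup':.07,'roll':.028,'loaf':.033}.get(k,.047)).round(3))
for k in B:print(k,*B[k])
E
```

```text
red [323.9 148.2] [313 140  21  16 182] [ 0.4731 -0.2578]
blue [299.2 174.8] [292 171  15   8  90] [ 0.4868 -0.086 ]
yellow [277.  210.4] [268 200  19  20 246] [0.4769 0.0835]
green [225.4 261.2] [216 254  20  15 213] [0.5043 0.2834]
cup [ 0.682 -0.235] [ 0.672 -0.22 ]
roll [0.648 0.149] [0.633 0.155]
loaf [ 0.671 -0.016] [ 0.653 -0.01 ]
purple [0.42  0.218] [0.407 0.225]
pink1 [0.412 0.339] [0.395 0.345]
teal [0.52  0.381] [0.509 0.387]
pink2 [0.611 0.335] [0.594 0.343]
```

send_rows:
  deltas:
    - {"dr":[0,0,0],"delta_pos":[1.5,-1.05,0.3],"hand":0}
    - {"dr":[0,0,0],"delta_pos":[3.0,-2.1,0.6],"hand":0}
    - {"dr":[0,0,0],"delta_pos":[4.5,-3.15,1.0],"hand":0}
    - {"dr":[0,0,0],"delta_pos":[6.0,-4.2,1.3],"hand":0}
    - {"dr":[0,0,0],"delta_pos":[7.5,-5.25,1.6],"hand":0}
    - {"dr":[0,0,0],"delta_pos":[9.0,-6.3,2.0],"hand":0}
    - {"dr":[0,0,0],"delta_pos":[10.5,-7.4,2.4],"hand":0}
    - {"dr":[0,0,0],"delta_pos":[12.0,-8.4,2.8],"hand":0}
    - {"dr":[0,0,0],"delta_pos":[13.5,-9.5,3.0],"hand":0}
    - {"dr":[0,0,0],"delta_pos":[13.5,-9.5,3.0],"hand":0}

```text
time_s: 1.35
eef_pos: [0.4912, -0.0807, 0.1478]
orientation: [[0.897, 0.442, -0.002], [0.442, -0.897, 0.001], [-0.001, -0.002, -1.0]]
wrist_force: [-0.4, 0.5, 0.3]
opening: 0.0005
```

```bash
cat >> h.py <<'E'
def look(name):
    s=read_state();im=vision.read_camera('wrist');cv2.imwrite(f'pics/{name}.png',im[:,:,::-1])
    T=np.eye(4);T[:3,:3]=s['orientation'];T[:3,3]=s['eef_pos']
    print('t',s['time_s'],'tcp',np.round(s['eef_pos'],4),'op',s['opening'],'F',np.round(s['wrist_force'],1))
    return s,im,T
def wtop(c,im,T,z=.05):
    h=cv2.cvtColor(im,cv2.COLOR_RGB2HSV).astype(int);dh=abs(h[...,0]-HUE[c][0]);dh=np.minimum(dh,180-dh)
    m=((dh<14)&(h[...,1]>120)&(h[...,2]>50)).astype(np.uint8)
    _,l,st,ce=cv2.connectedComponentsWithStats(m)
    for i in range(1,len(st)):
        if st[i,4]>150: print(c,st[i],ce[i].round(1),'world',at('wrist',ce[i],z,T).round(4))
E
python3 -c "
from h import *
s,im,T=look('w1');wtop('blue',im,T);print(s['orientation'].round(4))"
```

```text
t 1.35 tcp [ 0.4912 -0.0807  0.1478] op 0.0005226865402312605 F [-0.4  0.5  0.3]
blue [ 235  170   50   52 2029] [259.7 195.7] world [ 0.4887 -0.0863]
[[ 8.972e-01  4.415e-01 -1.600e-03]
 [ 4.415e-01 -8.972e-01  1.300e-03]
 [-8.000e-04 -1.800e-03 -1.000e+00]]
```

View pics/w1.png

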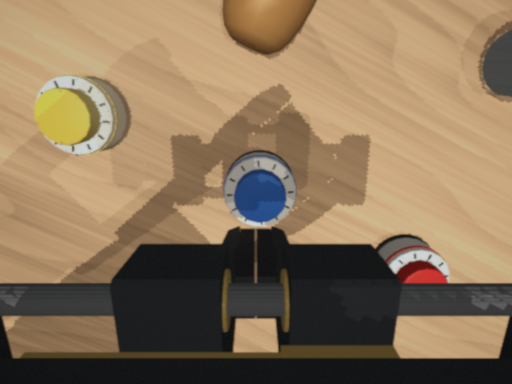

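The wrist view has the blue disc at (260,196) just ahead of the shut fingertips, yellow at (63,117) and red at lower right. Blue at (0.489,-0.086) agrees with the average of the fixed cameras to within 3 mm.

send_rows:
  deltas:
    - {"dr":[0,0,0],"delta_pos":[-0.13,0.12,1.0],"hand":0}
    - {"dr":[0,0,0],"delta_pos":[-0.13,0.12,2.0],"hand":0}
    - {"dr":[0,0,0],"delta_pos":[-0.13,0.12,2.7],"hand":0}
    - {"dr":[0,0,0],"delta_pos":[-0.13,0.12,3.0],"hand":0}
    - {"dr":[0,0,0],"delta_pos":[-0.13,0.12,3.1],"hand":0}
    - {"dr":[0,0,0],"delta_pos":[-0.13,0.12,3.15],"hand":0}
    - {"dr":[0,0,0],"delta_pos":[-0.13,0.12,3.2],"hand":0}
    - {"dr":[0,0,0],"delta_pos":[-0.13,0.12,3.25],"hand":0}
    - {"dr":[0,0,0],"delta_pos":[-0.13,0.12,3.3],"hand":0}
    - {"dr":[0,0,0],"delta_pos":[-0.13,0.12,3.35],"hand":0}

```text
time_s: 2.65
eef_pos: [0.4893, -0.089, 0.0485]
orientation: [[0.9, 0.437, 0.001], [0.437, -0.9, -0.0], [0.0, 0.0, -1.0]]
wrist_force: [-0.0, -0.2, 2.8]
opening: 0.0007
```

send_rows:
  deltas:
    - {"dr":[0,0,0],"delta_pos":[0,0,0.03],"hand":0}
    - {"dr":[0,0,0],"delta_pos":[0,0,0.06],"hand":0}
    - {"dr":[0,0,0],"delta_pos":[0,0,0.09],"hand":0}
    - {"dr":[0,0,0],"delta_pos":[0,0,0.12],"hand":0}
    - {"dr":[0,0,0],"delta_pos":[0,0,0.15],"hand":0}
    - {"dr":[0,0,0],"delta_pos":[0,0,0.18],"hand":0}
    - {"dr":[0,0,0],"delta_pos":[0,0,0.21],"hand":0}
    - {"dr":[0,0,0],"delta_pos":[0,0,0.24],"hand":0}
    - {"dr":[0,0,0],"delta_pos":[0,0,0.27],"hand":0}
    - {"dr":[0,0,0],"delta_pos":[0,0,0.27],"hand":0}

```text
time_s: 3.9
eef_pos: [0.489, -0.0891, 0.04]
orientation: [[0.9, 0.437, -0.0], [0.437, -0.9, -0.0], [-0.0, 0.0, -1.0]]
wrist_force: [1.9, 0.8, 2.3]
opening: 0.0003
```

send_rows:
  deltas:
    - {"dr":[0,0,0],"delta_pos":[0,0,-0.5],"hand":0}
    - {"dr":[0,0,0],"delta_pos":[0,0,-1.5],"hand":0}
    - {"dr":[0,0,0],"delta_pos":[0,0,-2.6],"hand":0}
    - {"dr":[0,0,0],"delta_pos":[0,0,-3.6],"hand":0}
    - {"dr":[0,0,0],"delta_pos":[0.5,-1.2,-3.6],"hand":0}
    - {"dr":[0,0,0],"delta_pos":[1.0,-2.4,-3.6],"hand":0}
    - {"dr":[0,0,0],"delta_pos":[1.5,-3.6,-3.6],"hand":0}
    - {"dr":[0,0,0],"delta_pos":[2.0,-4.8,-3.6],"hand":0}
    - {"dr":[0,0,0],"delta_pos":[2.2,-5.3,-3.6],"hand":0}
    - {"dr":[0,0,0],"delta_pos":[2.2,-5.3,-3.6],"hand":0}

```text
time_s: 5.15
eef_pos: [0.4788, 0.0833, 0.1484]
orientation: [[0.899, 0.438, -0.0], [0.438, -0.899, -0.0], [-0.0, 0.0, -1.0]]
wrist_force: [0.0, -0.2, -0.1]
opening: 0.0007
```

```bash
python3 -c "
from h import *
s,im,T=look('w2');wtop('yellow',im,T);wtop('blue',im,T,.04)"
```

```text
t 5.15 tcp [0.4788 0.0833 0.1484] op 0.0006870640314185069 F [ 0.  -0.2 -0.1]
yellow [ 230    0   88   26 1570] [272.9   9.8] world [0.6027 0.1291]
yellow [ 407    0  105  132 9638] [460.6  65.9] world [ 0.6301 -0.0114]
yellow [ 235  165   52   52 2098] [260.2 190.9] world [0.4801 0.0788]
yellow [222 269   9  64 380] [225.2 300.5] world [0.3731 0.0616]
yellow [280 269  10  63 374] [285.5 300.6] world [0.3971 0.0123]
yellow [  20  345  379   13 2848] [243.2 353.1] world [0.3275 0.0219]
blue [ 403  236   48   43 1570] [425.9 256.7] world [ 0.4877 -0.085 ]
```

View pics/w2.png

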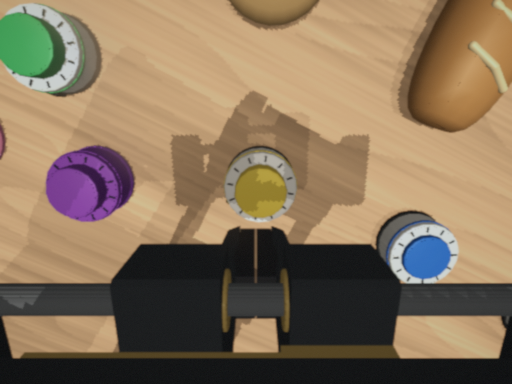

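Yellow disc sits at (260,191), giving (0.480,0.079). Blue at (426,257) is in place and visibly lower. Pressing yellow the same way.

send_rows:
  deltas:
    - {"dr":[0,0,0],"delta_pos":[-0.03,0.1,1.0],"hand":0}
    - {"dr":[0,0,0],"delta_pos":[-0.03,0.1,2.0],"hand":0}
    - {"dr":[0,0,0],"delta_pos":[-0.03,0.1,2.7],"hand":0}
    - {"dr":[0,0,0],"delta_pos":[-0.03,0.1,3.0],"hand":0}
    - {"dr":[0,0,0],"delta_pos":[-0.03,0.1,3.1],"hand":0}
    - {"dr":[0,0,0],"delta_pos":[-0.03,0.1,3.15],"hand":0}
    - {"dr":[0,0,0],"delta_pos":[-0.03,0.1,3.2],"hand":0}
    - {"dr":[0,0,0],"delta_pos":[-0.03,0.1,3.25],"hand":0}
    - {"dr":[0,0,0],"delta_pos":[-0.03,0.1,3.3],"hand":0}
    - {"dr":[0,0,0],"delta_pos":[-0.03,0.1,3.35],"hand":0}

```text
time_s: 6.45
eef_pos: [0.4798, 0.0798, 0.0479]
orientation: [[0.9, 0.437, 0.001], [0.437, -0.9, -0.0], [0.001, 0.0, -1.0]]
wrist_force: [-0.5, 0.3, 2.5]
opening: 0.0006
```

send_rows:
  deltas:
    - {"dr":[0,0,0],"delta_pos":[0,0,0.03],"hand":0}
    - {"dr":[0,0,0],"delta_pos":[0,0,0.06],"hand":0}
    - {"dr":[0,0,0],"delta_pos":[0,0,0.09],"hand":0}
    - {"dr":[0,0,0],"delta_pos":[0,0,0.12],"hand":0}
    - {"dr":[0,0,0],"delta_pos":[0,0,0.15],"hand":0}
    - {"dr":[0,0,0],"delta_pos":[0,0,0.18],"hand":0}
    - {"dr":[0,0,0],"delta_pos":[0,0,0.21],"hand":0}
    - {"dr":[0,0,0],"delta_pos":[0,0,0.24],"hand":0}
    - {"dr":[0,0,0],"delta_pos":[0,0,0.27],"hand":0}
    - {"dr":[0,0,0],"delta_pos":[0,0,0.27],"hand":0}

```text
time_s: 7.7
eef_pos: [0.4795, 0.0797, 0.0394]
orientation: [[0.9, 0.437, -0.0], [0.437, -0.9, -0.0], [-0.0, 0.0, -1.0]]
wrist_force: [2.3, 0.8, 2.5]
opening: 0.0
```

send_rows:
  deltas:
    - {"dr":[0,0,0],"delta_pos":[0,0,-0.5],"hand":0}
    - {"dr":[0,0,0],"delta_pos":[0,0,-1.5],"hand":0}
    - {"dr":[0,0,0],"delta_pos":[0,0,-2.6],"hand":0}
    - {"dr":[0,0,0],"delta_pos":[0,0,-3.6],"hand":0}
    - {"dr":[0,0,0],"delta_pos":[0.9,-1.3,-3.6],"hand":0}
    - {"dr":[0,0,0],"delta_pos":[1.8,-2.6,-3.6],"hand":0}
    - {"dr":[0,0,0],"delta_pos":[2.7,-4.0,-3.6],"hand":0}
    - {"dr":[0,0,0],"delta_pos":[3.4,-5.1,-3.6],"hand":0}
    - {"dr":[0,0,0],"delta_pos":[3.8,-5.7,-3.6],"hand":0}
    - {"dr":[0,0,0],"delta_pos":[3.8,-5.7,-3.6],"hand":0}

```text
time_s: 8.95
eef_pos: [0.507, 0.2839, 0.1476]
orientation: [[0.899, 0.438, -0.001], [0.438, -0.899, -0.0], [-0.001, 0.0, -1.0]]
wrist_force: [-0.6, 0.0, -0.4]
opening: 0.0002
```

```bash
python3 -c "
from h import *
s,im,T=look('w3');wtop('green',im,T);wtop('yellow',im,T,.04)"
```

```text
t 8.95 tcp [0.507  0.2839 0.1476] op 0.00015353354654235951 F [-0.6  0.  -0.4]
green [ 231  168   50   51 1984] [255.3 192.9] world [0.5053 0.2824]
yellow [ 416   60   96  106 4250] [451.7 111.1] world [0.6312 0.171 ]
yellow [222 269   9  63 382] [225.2 300.4] world [0.3951 0.2604]
yellow [280 269  10  63 382] [285.5 300.6] world [0.4198 0.2092]
yellow [418 316  33   7 156] [433.4 318.3] world [0.4646 0.0723]
yellow [  20  345  380   13 2882] [244.  353.1] world [0.348  0.2185]
```

View pics/w3.png

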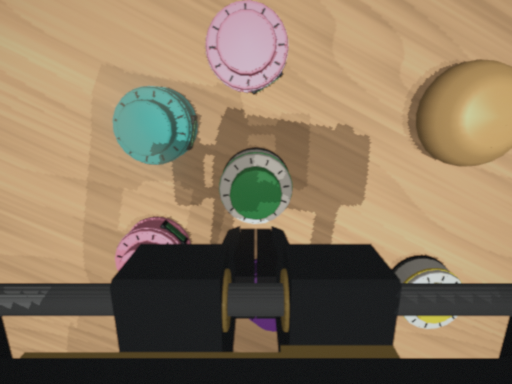

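Green disc at (255,193), giving (0.505,0.282), with pink and turquoise well clear and yellow partly hidden at lower right. Pressing green.

send_rows:
  deltas:
    - {"dr":[0,0,0],"delta_pos":[-0.08,0.0,1.0],"hand":0}
    - {"dr":[0,0,0],"delta_pos":[-0.08,0.0,2.0],"hand":0}
    - {"dr":[0,0,0],"delta_pos":[-0.08,0.0,2.7],"hand":0}
    - {"dr":[0,0,0],"delta_pos":[-0.08,0.0,3.0],"hand":0}
    - {"dr":[0,0,0],"delta_pos":[-0.08,0.0,3.1],"hand":0}
    - {"dr":[0,0,0],"delta_pos":[-0.08,0.0,3.15],"hand":0}
    - {"dr":[0,0,0],"delta_pos":[-0.08,0.0,3.2],"hand":0}
    - {"dr":[0,0,0],"delta_pos":[-0.08,0.0,3.25],"hand":0}
    - {"dr":[0,0,0],"delta_pos":[-0.08,0.0,3.3],"hand":0}
    - {"dr":[0,0,0],"delta_pos":[-0.08,0.0,3.35],"hand":0}

```text
time_s: 10.25
eef_pos: [0.5056, 0.2825, 0.0474]
orientation: [[0.9, 0.437, 0.001], [0.437, -0.9, 0.0], [0.001, 0.0, -1.0]]
wrist_force: [0.4, 1.0, 3.9]
opening: 0.0006
```

send_rows:
  deltas:
    - {"dr":[0,0,0],"delta_pos":[0,0,0.03],"hand":0}
    - {"dr":[0,0,0],"delta_pos":[0,0,0.06],"hand":0}
    - {"dr":[0,0,0],"delta_pos":[0,0,0.09],"hand":0}
    - {"dr":[0,0,0],"delta_pos":[0,0,0.12],"hand":0}
    - {"dr":[0,0,0],"delta_pos":[0,0,0.15],"hand":0}
    - {"dr":[0,0,0],"delta_pos":[0,0,0.18],"hand":0}
    - {"dr":[0,0,0],"delta_pos":[0,0,0.21],"hand":0}
    - {"dr":[0,0,0],"delta_pos":[0,0,0.24],"hand":0}
    - {"dr":[0,0,0],"delta_pos":[0,0,0.27],"hand":0}
    - {"dr":[0,0,0],"delta_pos":[0,0,0.27],"hand":0}

```text
time_s: 11.5
eef_pos: [0.5052, 0.2823, 0.0388]
orientation: [[0.9, 0.437, -0.0], [0.437, -0.9, -0.0], [-0.0, 0.0, -1.0]]
wrist_force: [2.2, 0.3, 1.1]
opening: 0.0003
```

send_rows:
  deltas:
    - {"dr":[0,0,0],"delta_pos":[0,0,-0.5],"hand":0}
    - {"dr":[0,0,0],"delta_pos":[0,0,-1.5],"hand":0}
    - {"dr":[0,0,0],"delta_pos":[0,0,-2.6],"hand":0}
    - {"dr":[0,0,0],"delta_pos":[0,0,-3.6],"hand":0}
    - {"dr":[0,0,0],"delta_pos":[0,0,-4.6],"hand":0}
    - {"dr":[0,0,0],"delta_pos":[0,0,-5.6],"hand":0}
    - {"dr":[0,0,0],"delta_pos":[0,0,-6.6],"hand":0}
    - {"dr":[0,0,0],"delta_pos":[0,0,-7.5],"hand":0}
    - {"dr":[0,0,0],"delta_pos":[0,0,-7.5],"hand":0}
    - {"dr":[0,0,0],"delta_pos":[0,0,-7.5],"hand":0}

```text
time_s: 12.75
eef_pos: [0.5044, 0.282, 0.2627]
orientation: [[0.9, 0.437, -0.002], [0.437, -0.9, -0.001], [-0.002, -0.0, -1.0]]
wrist_force: [-0.5, 0.0, 0.2]
opening: 0.0002
```

```bash
python3 - <<'E'
from h import *
a=cv2.imread('pics/side0.png')[120:300,150:350];b=vision.read_camera('side')[120:300,150:350,::-1]
c=cv2.imread('pics/scene0.png')[120:280,60:430];d=vision.read_camera('scene')[120:280,60:430,::-1]
f=lambda x,s:cv2.resize(x,None,fx=s,fy=s,interpolation=cv2.INTER_CUBIC)
cv2.imwrite('pics/fs.png',np.hstack([f(a,2),f(b,2)]));cv2.imwrite('pics/fc.png',np.vstack([f(c,1.8),f(d,1.8)]))
s,im,T=look('w4')
E
```

```text
t 12.85 tcp [0.5043 0.2819 0.2621] op 4.2189276954358846e-05 F [-0.6  0.  -0.7]
```

View pics/fs.png

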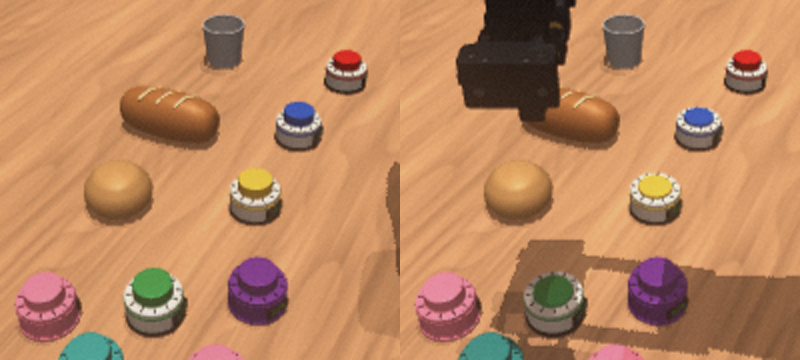

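View pics/fc.png

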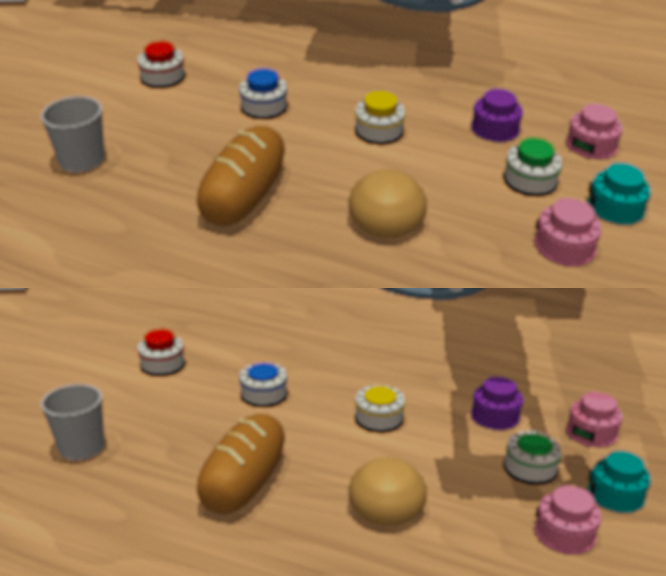

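Before-and-after pairs from both cameras show the blue, yellow and green tops almost flush (side: blue (699,117), yellow (656,187), green (552,291)). Red is still up at (747,60), and nothing has shifted.

```bash
python3 -c "
from bench import r
print(r.hand_in())"
```

```text
the job is handed in; nothing more can be done
None
```

I pressed the blue, yellow and green timers in that order with the shut fingertips and handed the job in at about 13 s of the 42 s allowed. `hand_in` gives no verdict, so the result rests on my own checks.

- **Press depth:** the TCP ended each press at 40.0 mm (blue), 39.4 mm (yellow) and 38.8 mm (green) above the bench. That is about 10–11 mm of the 12 mm travel.
- **Force:** wrist-force readings at the end of each press move stayed below about 4 N.
- **Final pictures:** both fixed cameras show the three tops almost flush and red still up. The timers, roll, cup and look-alikes look unmoved; the arm hid part of the loaf in the side view, but the scene view shows it in place. The arm was clear at 0.26 m.
- **Disagreement:** the two fixed cameras differed by up to about 9 mm in x for the timer tops. I took the final positions from the wrist camera, which fell within about 3 mm of their average.

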